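Unswap the dust covers and set out the filter receivers

ROBOT

A 6-joint arm with a two-finger parallel gripper is mounted at the origin on the work surface. World frame = base frame: x ahead of the robot, y to its left, z up, the work surface at z = 0. Lengths are in m, angles in rad, forces in N, time in s.
With the tool pointing down it reaches from about 0.325 to 0.85 m from the base axis. Payload 15.5 kg.
Tool frame: the origin (TCP) lies at the very end of the fingers, on their centre line; the grasp point (between the pads) lies 19 mm behind it; y points along the fingers, z is the direction in which the jaws open and shut, and the axes are right-handed (so a half turn about y gives the same grasp; the last joint's range is limited). The gripper opens to 91 mm and grips with 3 to 60 N. Pads are 32 mm wide; open, the fingers measure 118 mm over their backs; the gripper's body (76 mm by 178 mm) begins 60 mm behind the grasp point.
Start: joints at [-1.312, 0.494, 1.345, -0, 1.302, -0.096], TCP at [0.217, -0.586, 0.214] pointing down, gripper open.
Joint ranges: [-2.91, 2.91], [-0.82, 2.16], [0.22, 2.67], [-1.22, 4.37], [0.12, 2.79], [-3.08, 3.08]. Speed limits (rad/s): [1.89, 1.89, 2.57, 3.01, 3.01, 3.01].

INTERFACE

Orientations are given as a unit quaternion [x, y, z, w].
In Python, from workcell import state, read_camera, camera_params, sign_off gives the robot as it stands. The module is installed in compiled form; this text tells all that it offers.
- The arm moves only by the tool servo_tool, never from a script. Its argument "moves" is one flat list of numbers, 4 for each row, row after row: the shift along the world's x, y, z in m, then the turn about the world's z in rad. In form: [x, y, z, turn, x, y, z, turn, ...]. A call has exactly 8 rows; each row is the pose to reach, as a shift and turn from the pose commanded when the call began; what a row does not reach only later rows make up. A row lasts 1/12 s, in which the tool goes at most 41.7 mm and 7.16 degrees, less where a joint would pass 70% of its speed; a pose out of reach is approached as far as the arm can. A call with a gripper value outside its range is refused whole. "claw" is the finger opening in m, from 0 to 0.0912, set as the call begins (left out, the last holds). The fingers move at their own pace and stop on an object; "force" is the grip in N (left out, the last holds). Time passes only in rows, so rows that repeat a pose let the fingers close, or fill a call up. It gives the time, the measured TCP pose, the force and the opening at its end, in the units of the state.
- state(): the state, without advancing time (a new reading comes with each control period).
- read_camera(name): name is "scene" or "side" or "wrist"; returns the picture (420x560x3 uint8, red, green, blue); there is no depth.
- camera_params(name): a dict with "fx", "fy", "cx", "cy" (pixels), "rvec" (rotation vector, rad) and "tvec" (3), from world to camera coordinates, as OpenCV has them. Camera axes: x right, y down, z forward; pixel columns grow to the right and rows downward; lengths in m; the calibration is good to about 2 mm. A picture is of the moment at which its call begins: read the wrist's pose just before it. camera_params takes no time and is no camera call; for the wrist camera it gives the pose at the moment of the call.
- sign_off(): hands the job in, once; it reports no verdict.
The state is a dict: "t": time; "q": joint angles; "joint_vel": joint speeds; "joint_efforts": joint torques, N m; "ee_pos": TCP position; "ee_rot": TCP orientation; "wrist_force": force on the tool from outside, world axes, zero at the start; "ft_torque": the same for the moment, N m; "opening": finger opening in m.
Only numpy, scipy, OpenCV 4.12 (cv2) and the standard library are available. Lean on these libraries where they do the work, as an engineer would, in place of code of your own. Each camera call takes 0.05 s, during which the arm holds its last target.

TASK

The two filter receivers on the water-lab bench are wearing each other's dust covers. Stand each receiver upright in the middle of the tile of its own colour, and close it with the dust cover of its own colour, mouth-down and centred rim on rim; a cover may be put down on the bench in between. Leave the white bottle and the amber jar where they are, and leave everything released and at rest.

Things in the scene. Friction and masses are not known exactly. Their poses are not given: they have to be found in the camera images.
- receiver_orange_mid (a point): The orange receiver: a loose open cup standing mouth-up, 76 mm high, about 260 g; white body 52 mm in diameter from 7 to 70 mm above its underside, on a round orange foot 72 mm in diameter and 7 mm thick, with a flat orange rim 60 mm in diameter (70 to 76 mm up; the mouth is 44 mm wide). At the start it stands on the bench with the blue cover upside down on its rim. The point is its centre, 38 mm above its underside; z up along its axis.
- receiver_blue_mid (a point): The blue receiver: a loose open cup standing mouth-up, 76 mm high, about 260 g; white body 52 mm in diameter from 7 to 70 mm above its underside, on a round blue foot 72 mm in diameter and 7 mm thick, with a flat blue rim 60 mm in diameter (70 to 76 mm up; the mouth is 44 mm wide). At the start it stands on the bench with the orange cover upside down on its rim. The point is its centre, 38 mm above its underside; z up along its axis.
- cover_orange_mid (a point): The orange dust cover: a loose all-orange cup used mouth-down, 66 mm high, about 90 g; closed flat top, body 47 to 49 mm in diameter, and a flat rim flange 60 mm in diameter and 6 mm thick around the mouth at the bottom (opening 42 mm). At the start it sits rim on rim on the blue receiver, its rim 76 mm above the bench; it also stands stably mouth-down on the bench. The point is its centre, 33 mm above its rim; z up, away from the mouth.
- cover_blue_mid (a point): The blue dust cover: a loose all-blue cup used mouth-down, 66 mm high, about 90 g; closed flat top, body 47 to 49 mm in diameter, and a flat rim flange 60 mm in diameter and 6 mm thick around the mouth at the bottom (opening 42 mm). At the start it sits rim on rim on the orange receiver, its rim 76 mm above the bench; it also stands stably mouth-down on the bench. The point is its centre, 33 mm above its rim; z up, away from the mouth.
- tile_orange_top (a point): The orange tile: a flat square orange plate, 100 mm by 100 mm and 4 mm thick, fixed to the bench. The point is the centre of its upper face, 4 mm above the bench; x and y along its edges. The strip of bench straight ahead of the robot, between the left-hand and the right-hand things (within 40 mm of y = 0), is empty at the start.
- tile_blue_top (a point): The blue tile: a flat square blue plate, 100 mm by 100 mm and 4 mm thick, fixed to the bench. The point is the centre of its upper face, 4 mm above the bench; x and y along its edges. The strip of bench straight ahead of the robot, between the left-hand and the right-hand things (within 40 mm of y = 0), is empty at the start.
- wash_bottle_mid (a point): Bystander: a white bottle with a red cap, 66 mm in diameter, 170 mm high, loose on the bench; not part of the job. The point is its centre, 85 mm up.
- amber_jar_mid (a point): Bystander: a squat amber glass jar with a black lid, 64 mm in diameter, 85 mm high, loose on the bench; not part of the job. The point is its centre, 42.5 mm up.
Not all that is in view belongs to the job. Leave any red or turquoise look-alike of the part that bears cover_blue_mid alone.

How it is judged:
At the end, for the whole second after the job is handed in: Each receiver stands upright (within 0.1 rad) on the tile of its own colour, its axis within 14 mm of the tile's centre; the cover of the same colour sits mouth-down on its rim, level within 0.1 rad and centred within 8 mm; all four are released and at rest (horizontal distance between receiver_orange_mid and tile_orange_top below 0.014 m and z of receiver_orange_mid in the frame of tile_orange_top between 0.033 and 0.043 m and angle between each of receiver_orange_mid, cover_orange_mid, receiver_blue_mid, cover_blue_mid's own z axis and vertical below 0.1 rad and horizontal distance between cover_orange_mid and receiver_orange_mid below 0.008 m and z of cover_orange_mid in the frame of receiver_orange_mid between 0.066 and 0.076 m and linear speed of each of receiver_orange, cover_orange, receiver_blue, cover_blue below 0.02 m/s and angular speed of each of receiver_orange, cover_orange, receiver_blue, cover_blue below 0.2 rad/s and horizontal distance between receiver_blue_mid and tile_blue_top below 0.014 m and z of receiver_blue_mid in the frame of tile_blue_top between 0.033 and 0.043 m and horizontal distance between cover_blue_mid and receiver_blue_mid below 0.008 m and z of cover_blue_mid in the frame of receiver_blue_mid between 0.066 and 0.076 m); the robot touches nothing.
It fails at once if the white bottle is pushed more than 30 mm or knocked over (distance of wash_bottle_mid from where it was at the start of the episode above 0.03 m or angle between wash_bottle_mid's own z axis and vertical above 0.5 rad).
It fails at once if the amber jar is pushed more than 30 mm or knocked over (distance of amber_jar_mid from where it was at the start of the episode above 0.03 m or angle between amber_jar_mid's own z axis and vertical above 0.5 rad).
It also fails if it takes over 128 s, if anything falls off the work surface, if the arm or the gripper's body presses on something with over 40 N, if the wrist force passes 120 N, or if a joint passes its speed limit or range.

## Working session

There is one attempt and no reset: what is moved stays moved. The work goes in short steps, Python scripts to look and compute and a tool call to move; the robot and the scene stay as the last step left them, time stands still between calls to the robot, and variables do not carry over. Pictures are saved under pics/ and viewed, and the job is handed in when it is done.

Besides the shell and the picture viewer there is one more tool, called after ">>>" as name(argument=value, ...) on one line, values as JSON. servo_tool: Moves the arm, as the interface text tells. Its arguments: {"type":"object","properties":{"moves":{"type":"array","items":{"type":"number"}},"claw":{"type":"number"},"force":{"type":"number"}},"required":["moves"]}

```bash
mkdir -p pics; python3 - <<'E'
from workcell import *
import cv2
s=state();print({k:s[k] for k in('t','q','ee_pos','ee_rot','opening')})
for n in("scene","side","wrist"):
    p=camera_params(n);print(n,p)
    cv2.imwrite(f"pics/{n}0.png",read_camera(n)[:,:,::-1])
E
```

```text
{'t': 0.0, 'q': array([-1.31248452e+00,  4.94203207e-01,  1.34610599e+00,  1.64310643e-05,
        1.30248626e+00, -9.55328342e-02]), 'ee_pos': array([ 0.21646281, -0.58593186,  0.21333433]), 'ee_rot': array([-0.12447879,  0.69649331, -0.69564471,  0.12442081]), 'opening': 0.09059760049637916}
scene {'fx': 385.196555387646, 'fy': 385.196555387646, 'cx': 283.99251570566724, 'cy': 203.12086700456058, 'rvec': array([ 2.01556885,  1.41193868, -0.58250967]), 'tvec': array([-0.18151747, -0.28509352,  1.36308201])}
side {'fx': 505.7525967201666, 'fy': 505.7525967201666, 'cx': 279.6407690288766, 'cy': 216.19948367500368, 'rvec': array([ 0.52615228, -2.62852805,  1.26068563]), 'tvec': array([0.47956114, 0.18779476, 1.32078605])}
wrist {'fx': 365.8784163971159, 'fy': 365.8784163971159, 'cx': 280.41297937868495, 'cy': 211.3792839696364, 'rvec': array([-2.40751286,  1.67672006,  0.20670667]), 'tvec': array([-0.62517591, -0.02785392,  0.38954164])}
```

View pics/scene0.png

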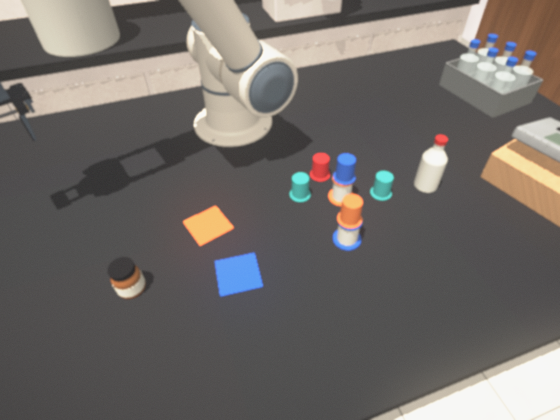

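View pics/side0.png

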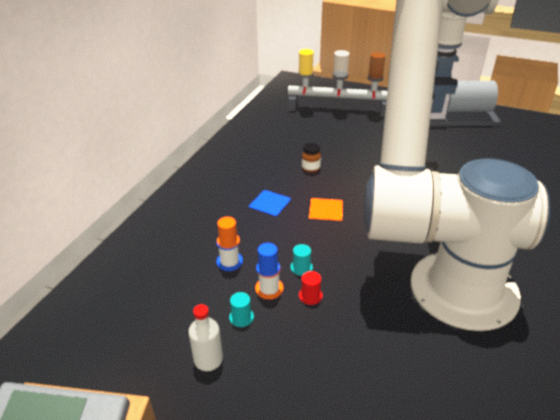

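View pics/wrist0.png

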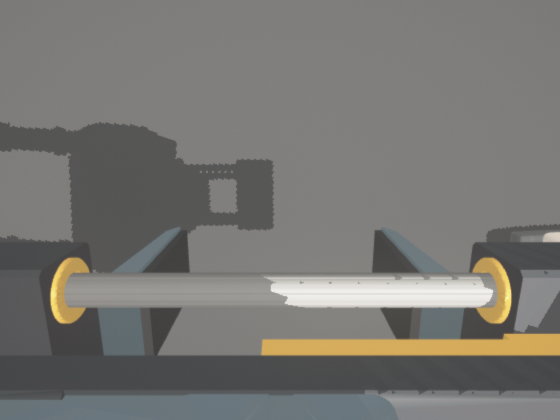

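The scene view shows the orange receiver with the blue cover at (344,180), the blue receiver with the orange cover at (348,222), and the tiles at (208,225) and (238,274). The look-alike cups are red (320,167) and turquoise (300,187) and (383,185). The bottle is at (432,165) and the jar at (126,278).

```bash
cat > h.py <<'E'
import numpy as np,cv2
from scipy.optimize import least_squares
from workcell import *
def proj(p,P):
    K=np.array([[p['fx'],0,p['cx']],[0,p['fy'],p['cy']],[0,0,1.]])
    return cv2.projectPoints(np.asarray(P,float).reshape(-1,1,3),p['rvec'],p['tvec'],K,None)[0].reshape(-1,2)
def ring(d,z,n=48):
    a=np.linspace(0,2*np.pi,n,endpoint=False);return np.c_[d/2*np.cos(a),d/2*np.sin(a),np.full(n,z)]
def cover(z0): return np.vstack([ring(.060,z0),ring(.060,z0+.006),ring(.048,z0+.066)])
def hullc(q):
    # centroid of union of flange hull and body hull
    img=np.zeros((840*2,1120*2),np.uint8)
    for s in (q[:96],q[48:]):
        h=cv2.convexHull((s*4*16).astype(np.int32));cv2.fillConvexPoly(img,h,1,shift=4)
    m=cv2.moments(img,True);return np.array([m['m10'],m['m01']])/m['m00']/4, m['m00']/16
def mask(im,c):
    H,S,V=cv2.split(cv2.cvtColor(im,cv2.COLOR_RGB2HSV))
    h0,h1={'orange':(6,16),'blue':(106,122),'red':(0,3),'teal':(80,96)}[c]
    return ((H>=h0)&(H<=h1)&(S>150)&(V>90)).astype(np.uint8)
def blobs(im,c,amin=60):
    n,l,st,ce=cv2.connectedComponentsWithStats(mask(im,c))
    return [(tuple(np.round(ce[i],1)),tuple(st[i])) for i in range(1,n) if st[i][4]>amin]
def onplane(p,uv,z):
    K=np.array([[p['fx'],0,p['cx']],[0,p['fy'],p['cy']],[0,0,1.]])
    R=cv2.Rodrigues(p['rvec'])[0];C=-R.T@p['tvec'];d=R.T@np.linalg.inv(K)@[uv[0],uv[1],1]
    return (C+d*(z-C[2])/d[2])[:2]
def fitcover(p,uv,z0):
    xy=onplane(p,uv,z0+.033)
    for _ in range(4):
        c,a=hullc(proj(p,cover(z0)+[*xy,0]))
        xy=xy+onplane(p,uv,z0+.033)-onplane(p,c,z0+.033)
    return xy,a
E
python3 - <<'E'
from h import *
for n in("scene","side"):
    p=camera_params(n);im=cv2.imread(f"pics/{n}0.png")[:,:,::-1].copy()
    for c in('orange','blue','red','teal'):
        for b in blobs(im,c):
            uv=b[0]
            o={z:(fitcover(p,uv,z)[0].round(4),int(fitcover(p,uv,z)[1])) for z in(.076,0.)} if max(b[1][2:4])<45 else ''
            print(n,c,uv,b[1],'tile',onplane(p,uv,.004).round(4),o)
E
python3 -c "
import cv2
a=cv2.imread('pics/scene0.png')[130:260,270:410];cv2.imwrite('pics/crop1.png',cv2.resize(a,None,fx=4,fy=4,interpolation=2))"
```

```text
scene orange (np.float64(348.7), np.float64(213.9)) (np.int32(328), np.int32(195), np.int32(35), np.int32(31), np.int32(405)) tile [0.5385 0.1875] {0.076: (array([0.6169, 0.1365]), 765), 0.0: (array([0.5576, 0.175 ]), 619)}
scene blue (np.float64(344.9), np.float64(167.8)) (np.int32(335), np.int32(154), np.int32(21), np.int32(29), np.int32(421)) tile [0.3625 0.2616] {0.076: (array([0.4643, 0.2006]), 619), 0.0: (array([0.3878, 0.2463]), 501)}
scene blue (np.float64(345.3), np.float64(243.8)) (np.int32(333), np.int32(232), np.int32(28), np.int32(18), np.int32(103)) tile [0.628  0.1337] {0.076: (array([0.6944, 0.0899]), 862), 0.0: (array([0.6438, 0.1231]), 698)}
scene blue (np.float64(238.0), np.float64(274.4)) (np.int32(216), np.int32(253), np.int32(47), np.int32(43), np.int32(1457)) tile [ 0.6226 -0.1465] 
scene red (np.float64(440.8), np.float64(139.3)) (np.int32(435), np.int32(135), np.int32(13), np.int32(10), np.int32(105)) tile [0.344  0.6207] {0.076: (array([0.4487, 0.5124]), 578), 0.0: (array([0.3705, 0.5931]), 468)}
scene red (np.float64(320.0), np.float64(167.2)) (np.int32(310
[... 2737 characters left out ...]
, 0.0: (array([0.36  , 0.1764]), 664)}
side red (np.float64(200.4), np.float64(311.0)) (np.int32(193), np.int32(304), np.int32(16), np.int32(15), np.int32(194)) tile [0.5945 0.3334] {0.076: (array([0.5414, 0.4044]), 864), 0.0: (array([0.5817, 0.3503]), 731)}
side teal (np.float64(301.0), np.float64(259.0)) (np.int32(290), np.int32(244), np.int32(23), np.int32(31), np.int32(504)) tile [0.4297 0.0624] {0.076: (array([0.3935, 0.162 ]), 696), 0.0: (array([0.4208, 0.0867]), 589)}
side teal (np.float64(240.4), np.float64(309.5)) (np.int32(229), np.int32(292), np.int32(25), np.int32(35), np.int32(678)) tile [0.5043 0.2908] {0.076: (array([0.4606, 0.3663]), 851), 0.0: (array([0.4938, 0.3088]), 720)}
```

View pics/crop1.png

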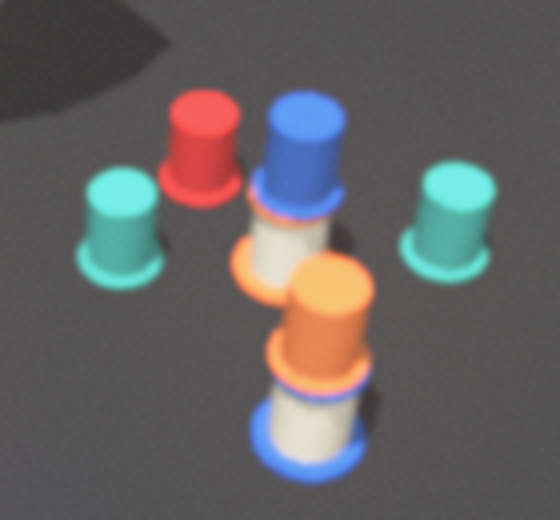

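```bash
cat >> h.py <<'E'
def mask(im,c,S0=90):
    H,S,V=cv2.split(cv2.cvtColor(im,cv2.COLOR_RGB2HSV))
    h0,h1={'orange':(6,20),'blue':(104,124),'red':(0,4),'teal':(80,96)}[c]
    m=(H>=h0)&(H<=h1)
    if c=='red': m|=H>175
    return (m&(S>S0)&(V>90)).astype(np.uint8)
def tile(c,p,im,guess):
    g=[]
    m=mask(im,c)
    # subset near guess
    def f(x):
        return None
    n,l,st,ce=cv2.connectedComponentsWithStats(m)
    u=proj(p,[*guess,.004])[0].astype(int)
    i=l[u[1],u[0]]
    cn=cv2.findContours((l==i).astype(np.uint8),0,1)[0][0].reshape(-1,2)
    W=np.array([onplane(p,q,.004) for q in cn],np.float32)
    r=cv2.minAreaRect(W);return np.round(r[0],4),np.round(r[1],4),round(r[2],1)
E
python3 - <<'E'
from h import *
for n in("scene","side"):
    p=camera_params(n);im=cv2.imread(f"pics/{n}0.png")[:,:,::-1].copy()
    print(tile('orange',p,im,(.44,-.174)),tile('blue',p,im,(.62,-.145)))
    for c in('orange','blue','red','teal'):
        for b in blobs(im,c,300):
            uv=b[0]
            if max(b[1][2:4])<45: print(n,c,uv,b[1][2:],[(z,fitcover(p,uv,z)[0].round(4),int(fitcover(p,uv,z)[1])) for z in(.076,0.)])
E
```

```text
(array([ 0.4412, -0.1819]), array([0.1105, 0.1079]), 16.0) (array([ 0.6186, -0.1461]), array([0.1057, 0.1071]), 84.8)
scene orange (np.float64(348.0), np.float64(208.9)) (np.int32(37), np.int32(39), np.int32(850)) [(0.076, array([0.6018, 0.1421]), 749), (0.0, array([0.5407, 0.1812]), 605)]
scene blue (np.float64(345.2), np.float64(168.4)) (np.int32(24), np.int32(33), np.int32(585)) [(0.076, array([0.4668, 0.2003]), 621), (0.0, array([0.3906, 0.246 ]), 503)]
scene red (np.float64(320.1), np.float64(167.2)) (np.int32(22), np.int32(31), np.int32(530)) [(0.076, array([0.4389, 0.1398]), 611), (0.0, array([0.3596, 0.1787]), 494)]
scene teal (np.float64(382.1), np.float64(185.5)) (np.int32(24), np.int32(31), np.int32(541)) [(0.076, array([0.5589, 0.259 ]), 690), (0.0, array([0.4931, 0.3112]), 559)]
scene teal (np.float64(299.8), np.float64(187.3)) (np.int32(22), np.int32(31), np.int32(527)) [(0.076, array([0.4919, 0.0609]), 667), (0.0, array([0.4186, 0.0909]), 540)]
(array([ 0.4402, -0.1802]), array([0.1081, 0.1195]), 17.3) (array([ 0.6162, -0.1454]), array([0.1154, 0.111 ]), 84.2)
side ora
[... 492 characters left out ...]
022, -0.1135]), 454)]
side blue (np.float64(267.2), np.float64(258.8)) (np.int32(26), np.int32(34), np.int32(685)) [(0.076, array([0.4717, 0.1934]), 693), (0.0, array([0.5058, 0.1208]), 587)]
side red (np.float64(310.6), np.float64(287.9)) (np.int32(26), np.int32(35), np.int32(695)) [(0.076, array([0.3378, 0.2446]), 785), (0.0, array([0.3603, 0.1765]), 664)]
side teal (np.float64(301.0), np.float64(258.9)) (np.int32(23), np.int32(32), np.int32(555)) [(0.076, array([0.3936, 0.1617]), 694), (0.0, array([0.421 , 0.0863]), 589)]
side teal (np.float64(240.4), np.float64(309.1)) (np.int32(27), np.int32(36), np.int32(722)) [(0.076, array([0.4611, 0.3652]), 850), (0.0, array([0.4944, 0.3076]), 720)]
```

```bash
python3 - <<'E'
from h import *
from scipy.spatial.transform import Rotation as R
s=state();M=R.from_quat(s['ee_rot']).as_matrix();print(M.round(3))
p=camera_params('wrist');Rc=cv2.Rodrigues(p['rvec'])[0];C=-Rc.T@p['tvec']
print('cam',C.round(3),'in tool',(M.T@(C-s['ee_pos'])).round(3),'fwd',(M.T@Rc[2]).round(3))
for n,cap,bot in(('scene',(441,137),(430,189)),('side',(201,310),(207,368))):
    p=camera_params(n);print(n,onplane(p,cap,.165).round(3),onplane(p,bot,0).round(3))
for n,u in(('scene',(122,267)),('side',(312,148))): print('jar',onplane(camera_params(n),u,.085).round(3))
E
```

```text
[[-0.938 -0.     0.346]
 [-0.346  0.001 -0.938]
 [-0.    -1.    -0.001]]
cam [ 0.28  -0.563  0.385] in tool [-0.068 -0.171  0.   ] fwd [0.242 0.97  0.001]
scene [0.501 0.456] [0.529 0.454]
side [0.509 0.445] [0.499 0.47 ]
jar [ 0.571 -0.386]
jar [ 0.561 -0.38 ]
```

>>> servo_tool(moves=[0.01,0.02,0.01,0,0.025,0.05,0.02,0,0.04,0.085,0.03,0,0.055,0.12,0.04,0,0.07,0.155,0.045,0,0.085,0.19,0.05,0,0.1,0.225,0.05,0,0.115,0.26,0.05,0])

```text
t: 0.82
ee_pos: [0.3318, -0.3246, 0.2641]
ee_rot: [0.124, -0.696, 0.696, -0.124]
wrist_force: [2.6, -0.5, -0.0]
opening: 0.0912
```

>>> servo_tool(moves=[0.015,0.035,0,0,0.03,0.07,0,0,0.045,0.105,0,0,0.06,0.14,0,0,0.075,0.175,0,0,0.09,0.21,0,0,0.105,0.245,0,0,0.12,0.28,0,0])

```text
t: 1.48
ee_pos: [0.4518, -0.0444, 0.264]
ee_rot: [0.124, -0.696, 0.696, -0.124]
wrist_force: [0.3, -0.5, -0.3]
opening: 0.0914
```

>>> servo_tool(moves=[0.015,0.035,0,0,0.03,0.07,0,0,0.045,0.1,0,0,0.06,0.13,0,0,0.075,0.155,0,0,0.09,0.17,0,0,0.1,0.18,0,0,0.1,0.18,0,0])

```text
t: 2.15
ee_pos: [0.5529, 0.1356, 0.2634]
ee_rot: [-0.125, 0.696, -0.696, 0.125]
wrist_force: [-1.2, -0.8, -0.2]
opening: 0.0913
```

```bash
python3 - <<'E'
from h import *
s=state();print(s['t'],s['q'].round(2),s['ee_pos'].round(4),s['ee_rot'].round(3),s['wrist_force'])
p=camera_params('wrist');np.save('pw1.npy',p,allow_pickle=True)
cv2.imwrite("pics/w1.png",read_camera('wrist')[:,:,::-1])
E
```

```text
2.15 [0.14 0.37 1.42 0.   1.36 1.35] [0.5529 0.1356 0.2634] [-0.125  0.696 -0.696  0.125] [-1.20675266 -0.81886847 -0.22536432]
```

View pics/w1.png

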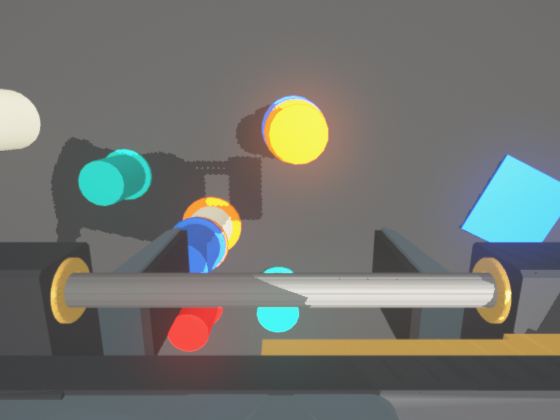

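The wrist view shows the orange cover's top at about (297,133) with the blue foot behind it. The orange receiver and blue cover are at (205,240) and the blue tile is on the right.

```bash
python3 - <<'E'
from h import *
p=np.load('pw1.npy',allow_pickle=True).item();im=cv2.imread('pics/w1.png')[:,:,::-1].copy()
hsv=cv2.cvtColor(im,cv2.COLOR_RGB2HSV)
m=((hsv[:,:,0]>=22)&(hsv[:,:,0]<34)&(hsv[:,:,1]>120)).astype(np.uint8)
n,l,st,ce=cv2.connectedComponentsWithStats(m)
for i in range(1,n):
    if st[i][4]>300: print(st[i],ce[i],onplane(p,ce[i],.142).round(4))
print(hsv[133,297],hsv[100,290],hsv[200,212],hsv[240,200])
for xy in((.612,.140),(.469,.197)):
    for z,d in((.142,.047),(0.007,.072)):
        q=proj(p,ring(d,z)+[*xy,0]);cv2.polylines(im,[q.astype(np.int32)],True,(0,0,0))
cv2.imwrite('pics/w1o.png',cv2.resize(im[80:300,130:380],None,fx=3,fy=2.7)[:,:,::-1])
E
```

```text
[ 269  100   59   64 2939] [297.94589997 132.10105478] [0.6126 0.1425]
[ 30 164 247] [ 22  85 247] [ 29 189 247] [111 151 182]
```

View pics/w1o.png

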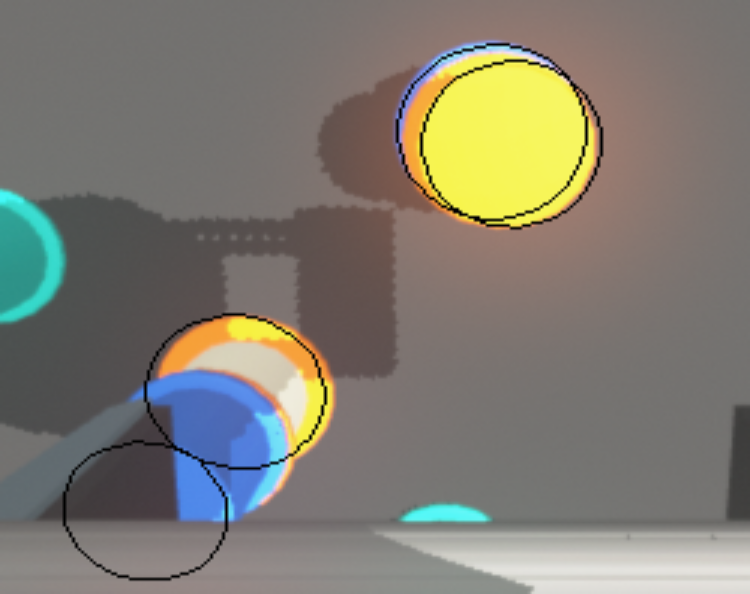

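>>> servo_tool(moves=[0.015,0.001,0,0,0.04,0.003,-0.005,0,0.06,0.005,-0.02,0,0.06,0.005,-0.045,0,0.06,0.005,-0.075,0,0.06,0.005,-0.105,0,0.06,0.005,-0.13,0,0.06,0.005,-0.145,0], claw=0.0912, force=15)

```text
t: 2.87
ee_pos: [0.6095, 0.1375, 0.1162]
ee_rot: [-0.126, 0.696, -0.696, 0.123]
wrist_force: [-0.5, -0.8, 0.1]
opening: 0.0913
```

>>> servo_tool(moves=[0,0,-0.01,0,0,0,-0.018,0,0,0,-0.022,0,0,0,-0.022,0,0,0,-0.022,0,0,0,-0.022,0,0,0,-0.022,0,0,0,-0.022,0])

```text
t: 3.53
ee_pos: [0.6119, 0.1388, 0.0976]
ee_rot: [0.124, -0.696, 0.696, -0.125]
wrist_force: [0.6, -0.8, -0.5]
opening: 0.0912
```

```bash
python3 - <<'E'
from h import *
s=state();print(s['t'],s['ee_pos'].round(4),s['wrist_force'].round(2))
a=read_camera('wrist')[:,:,::-1];b=read_camera('side')[150:330,150:350,::-1]
cv2.imwrite("pics/w2.png",np.hstack([cv2.resize(a,(400,300)),cv2.resize(b,(333,300))]))
E
```

```text
3.5333 [0.6119 0.1388 0.0976] [ 0.61 -0.79 -0.53]
```

View pics/w2.png

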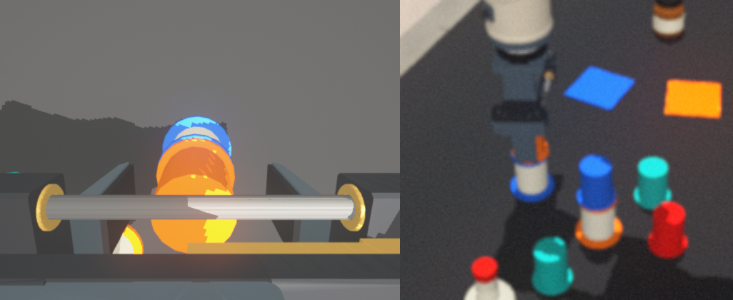

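>>> servo_tool(moves=[0,0,0,0,0,0,0,0,0,0,0,0,0,0,0,0,0,0,0,0,0,0,0,0,0,0,0,0,0,0,0,0], claw=0.03, force=15)

```text
t: 4.3
ee_pos: [0.6115, 0.1387, 0.0969]
ee_rot: [-0.124, 0.696, -0.696, 0.124]
wrist_force: [-0.4, 0.3, -0.6]
opening: 0.0467
```

>>> servo_tool(moves=[0,0,0,0,0,0,0.005,0,0,0,0.015,0,0,0,0.03,0,0,0,0.05,0,0,0,0.07,0,0,0,0.09,0,0,0,0.1,0])

```text
t: 4.97
ee_pos: [0.6125, 0.1388, 0.2003]
ee_rot: [0.123, -0.696, 0.696, -0.126]
wrist_force: [0.7, -0.4, -0.4]
opening: 0.0471
```

```bash
python3 - <<'E'
from h import *
s=state();print(s['t'],s['ee_pos'].round(4),s['wrist_force'].round(2),s['opening'])
p=camera_params('wrist');np.save('pw3.npy',p,allow_pickle=True)
a=read_camera('wrist')[:,:,::-1];cv2.imwrite('pics/w3.png',a)
E
```

```text
4.9667 [0.6125 0.1388 0.2003] [ 0.71 -0.42 -0.44] 0.04707922150437005
```

View pics/w3.png

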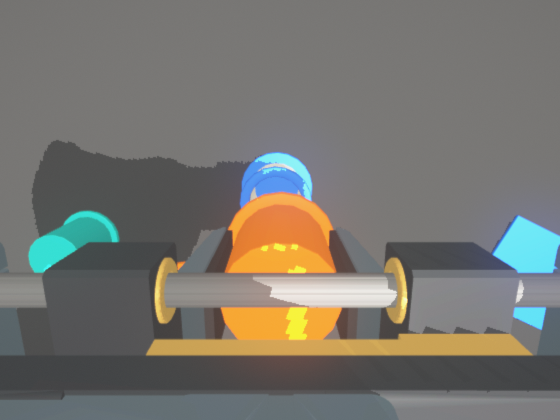

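```bash
cat >> h.py <<'E'
PERP=np.array([.938,.346]);JAW=np.array([.346,-.938])
E
python3 - <<'E'
from h import *
p=np.load('pw3.npy',allow_pickle=True).item()
for d in(-.006,-.003,0,.003,.006):
    c=np.array([.6125,.1388])+d*PERP
    q=proj(p,ring(.06,.1794,200)+[*c,0]);q2=proj(p,ring(.06,.1854,200)+[*c,0]);f=proj(p,ring(.072,.007,200)+[*c,0])
    print(d,'flange top row',q[:,1].min().round(1),q2[:,1].min().round(1),'foot',f.min(0).round(1),f.max(0).round(1))
im=cv2.imread('pics/w3.png');cv2.imwrite('pics/w3c.png',cv2.resize(im[140:290,200:360],None,fx=4,fy=4))
E
```

```text
-0.006 flange top row 203.5 206.0 foot [244.1 159.7] [315.  229.3]
-0.003 flange top row 198.1 200.4 foot [244.  156.7] [315.1 226.6]
0 flange top row 192.6 194.8 foot [244.  153.6] [315.2 223.8]
0.003 flange top row 187.0 189.1 foot [243.9 150.5] [315.2 221. ]
0.006 flange top row 181.5 183.3 foot [243.8 147.5] [315.3 218.2]
```

View pics/w3c.png

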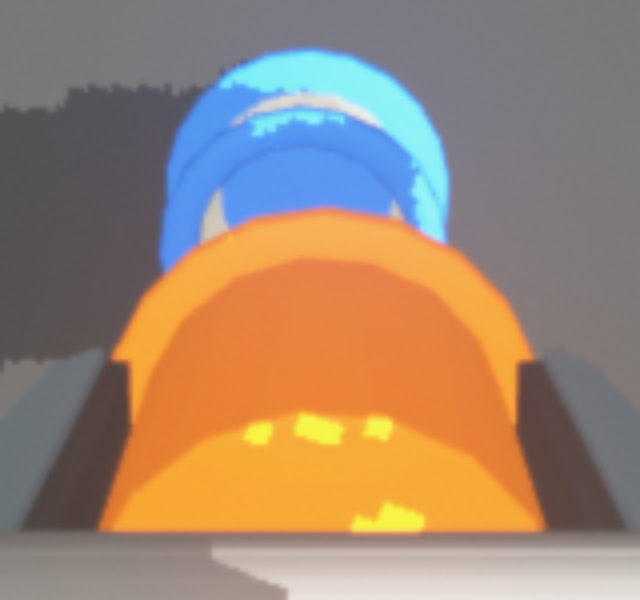

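>>> servo_tool(moves=[-0.008,-0.012,0,0,-0.02,-0.032,0,0,-0.035,-0.055,0,0,-0.05,-0.08,-0.005,0,-0.065,-0.105,-0.02,0,-0.08,-0.127,-0.04,0,-0.09,-0.14,-0.065,0,-0.093,-0.144,-0.095,0])

```text
t: 5.68
ee_pos: [0.5173, -0.0071, 0.1017]
ee_rot: [0.124, -0.696, 0.696, -0.124]
wrist_force: [1.6, -0.2, -1.1]
opening: 0.0467
```

>>> servo_tool(moves=[0,0,-0.025,0,0,0,-0.045,0,0,0,-0.06,0,0,0,-0.07,0,0,0,-0.07,0,0,0,-0.07,0,0,0,-0.07,0,0,0,-0.07,0])

```text
t: 6.35
ee_pos: [0.5192, -0.0053, 0.0328]
ee_rot: [0.124, -0.696, 0.696, -0.125]
wrist_force: [-0.2, -0.2, -1.0]
opening: 0.047
```

>>> servo_tool(moves=[0,0,-0.003,0,0,0,-0.006,0,0,0,-0.008,0,0,0,-0.01,0,0,0,-0.0115,0,0,0,-0.0115,0,0,0,-0.0115,0,0,0,-0.0115,0])

```text
t: 7.02
ee_pos: [0.5186, -0.0053, 0.0204]
ee_rot: [-0.124, 0.696, -0.696, 0.124]
wrist_force: [0.2, 0.8, 2.1]
opening: 0.047
```

>>> servo_tool(moves=[0,0,0,0,0,0,0,0,0,0,0,0,0,0,0,0,0,0,0,0,0,0,0,0,0,0,0,0,0,0,0,0], claw=0.0912)

```text
t: 7.68
ee_pos: [0.5185, -0.0053, 0.0204]
ee_rot: [-0.124, 0.696, -0.696, 0.124]
wrist_force: [-0.0, -0.2, 0.7]
opening: 0.091
```

>>> servo_tool(moves=[0,0,0.005,0,0,0,0.02,0,0,0,0.045,0,0,0,0.075,0,0,0,0.105,0,0,0,0.13,0,0,0,0.145,0,0,0,0.15,0])

```text
t: 8.35
ee_pos: [0.5197, -0.0054, 0.1733]
ee_rot: [0.123, -0.696, 0.696, -0.126]
wrist_force: [-0.2, -0.6, 0.6]
opening: 0.091
```

```bash
cat >> h.py <<'E'
def snap(tag):
    s=state();print(s['t'],s['ee_pos'].round(4),s['wrist_force'].round(2),round(s['opening'],4))
    p=camera_params('wrist');np.save(f'p_{tag}.npy',p,allow_pickle=True)
    w=read_camera('wrist');a=read_camera('scene');b=read_camera('side')
    for n,i in(('w',w),('scene',a),('side',b)): cv2.imwrite(f'pics/{tag}_{n}.png',i[:,:,::-1])
    c=np.hstack([cv2.resize(w,(400,300)),cv2.resize(a[120:330,100:460],(400,300))])
    cv2.imwrite(f'pics/{tag}.png',c[:,:,::-1])
E
python3 -c "
from h import *
snap('s4')"
```

```text
8.35 [ 0.5197 -0.0054  0.1733] [-0.19 -0.57  0.63] 0.091
```

View pics/s4.png

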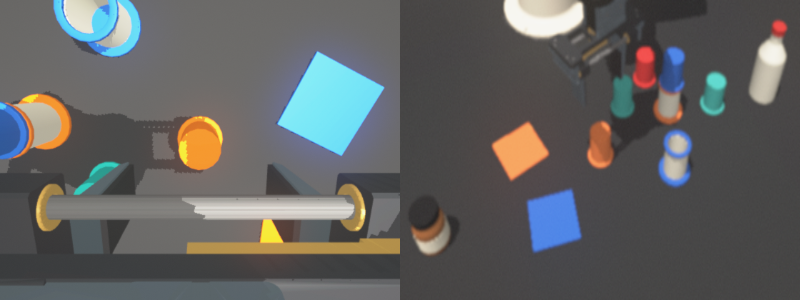

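```bash
python3 - <<'E'
from h import *
p=np.load('p_s4.npy',allow_pickle=True).item()
im=cv2.imread('pics/s4_w.png')[:,:,::-1].copy();hsv=cv2.cvtColor(im,cv2.COLOR_RGB2HSV)
print(hsv[150,460])
m=((hsv[:,:,0]>80)&(hsv[:,:,0]<125)&(hsv[:,:,1]>120)).astype(np.uint8)
n,l,st,ce=cv2.connectedComponentsWithStats(m);i=l[150,460]
cn=cv2.findContours((l==i).astype(np.uint8),0,1)[0][0].reshape(-1,2)
W=np.array([onplane(p,q,.004) for q in cn],np.float32);print('blue tile wrist',cv2.minAreaRect(W),st[i])
s=cv2.imread('pics/s4_scene.png')[:,:,::-1].copy();d=cv2.imread('pics/s4_side.png')[:,:,::-1].copy()
for nm,x in(('scene',s),('side',d)):
    p=camera_params(nm)
    for b in blobs(x,'orange',300):
        if max(b[1][2:4])<45:print(nm,b[0],b[1][4],[fitcover(p,b[0],z) for z in(0,)])
E
```

```text
[ 94 130 247]
blue tile wrist ((0.6181568503379822, -0.14723271131515503), (0.10197440534830093, 0.10069552809000015), 84.46532440185547) [  387    72   151   146 10512]
scene (np.float64(279.9), np.float64(221.4)) 660 [(array([ 0.51917729, -0.0037914 ]), 624.3125)]
side (np.float64(324.9), np.float64(208.5)) 335 [(array([ 0.43315076, -0.14873651]), 471.125)]
side (np.float64(280.8), np.float64(230.4)) 487 [(array([ 0.5176669 , -0.00267702]), 518.8125)]
```

>>> servo_tool(moves=[0.01,0.015,0.005,0,0.025,0.04,0.005,0,0.042,0.066,0.005,0,0.06,0.094,0.005,0,0.077,0.12,0.005,0,0.088,0.14,0,0,0.0935,0.147,-0.01,0,0.0935,0.147,-0.025,0])

```text
t: 9.17
ee_pos: [0.6128, 0.1434, 0.1438]
ee_rot: [-0.125, 0.696, -0.696, 0.125]
wrist_force: [-0.6, -0.1, -0.7]
opening: 0.0913
```

>>> servo_tool(moves=[0,0,-0.02,0,0,0,-0.045,0,0,0,-0.07,0,0,0,-0.09,0,0,0,-0.105,0,0,0,-0.112,0,0,0,-0.115,0,0,0,-0.115,0])

```text
t: 9.83
ee_pos: [0.6114, 0.1414, 0.0295]
ee_rot: [-0.125, 0.696, -0.696, 0.124]
wrist_force: [-0.5, 0.6, 0.2]
opening: 0.0912
```

>>> servo_tool(moves=[0.001,0,0,0,0.001,0,0,0,0.001,0,0,0,0.001,0,0,0,0.001,0,0,0,0.001,0,0,0,0.001,0,0,0,0.001,0,0,0], claw=0.03, force=30)

```text
t: 10.5
ee_pos: [0.6132, 0.1418, 0.0309]
ee_rot: [-0.124, 0.696, -0.696, 0.125]
wrist_force: [-0.7, 1.7, 6.9]
opening: 0.0603
```

>>> servo_tool(moves=[0,0,0,0,0,0,0.005,0,0,0,0.015,0,0,0,0.03,0,0,0,0.05,0,0,0,0.075,0,0,0,0.095,0,0,0,0.105,0])

```text
t: 11.17
ee_pos: [0.6141, 0.1419, 0.1387]
ee_rot: [0.123, -0.696, 0.696, -0.126]
wrist_force: [0.5, 0.3, -2.1]
opening: 0.0606
```

```bash
python3 -c "
from h import *
snap('s5')"
```

```text
11.1667 [0.6141 0.1419 0.1387] [ 0.54  0.28 -2.09] 0.0606
```

View pics/s5_w.png

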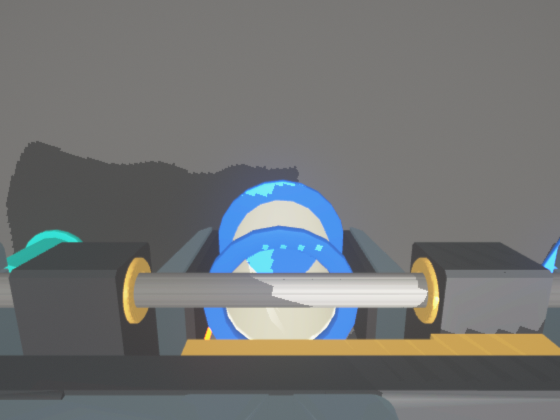

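```bash
python3 - <<'E'
from h import *
p=np.load('p_s5.npy',allow_pickle=True).item();im=cv2.imread('pics/s5_w.png')
z0=.1387-.0305
for d in(0,):
    c=np.array([.6141,.1419])+d*PERP
    for dd,z in((.072,.007),(.06,.076),(.044,.076)):
        cv2.polylines(im,[(proj(p,ring(dd,z+z0)+[*c,0])*16).astype(np.int32)],True,(0,0,255),1,shift=4)
cv2.imwrite('pics/s5o.png',cv2.resize(im[160:360,180:380],None,fx=3,fy=3))
E
```

```text
(no output)
```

View pics/s5o.png

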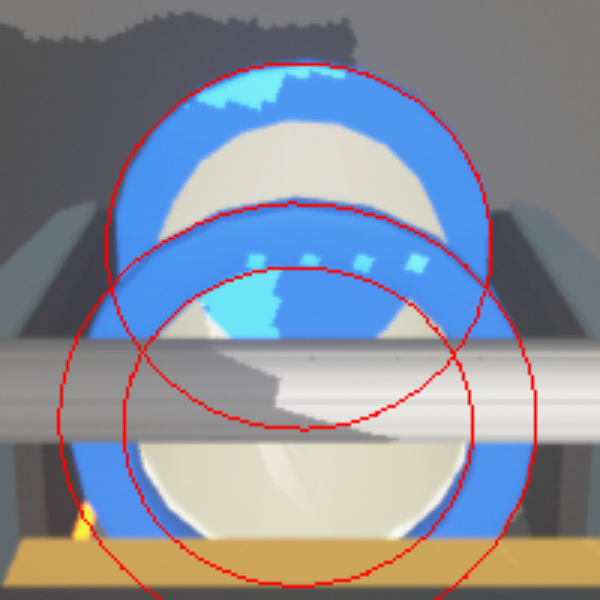

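>>> servo_tool(moves=[0,-0.008,0.005,0,0,-0.025,0.01,0,0.001,-0.05,0.01,0,0.002,-0.08,0.01,0,0.003,-0.11,0.01,0,0.003,-0.14,0.01,0,0.004,-0.17,0.01,0,0.004,-0.2,0.01,0], force=40)

```text
t: 11.98
ee_pos: [0.6161, -0.0602, 0.1442]
ee_rot: [-0.125, 0.696, -0.696, 0.124]
wrist_force: [1.0, 0.6, -2.1]
opening: 0.0604
```

>>> servo_tool(moves=[0,-0.028,0,0,0.001,-0.053,0,0,0.001,-0.073,0,0,0.001,-0.084,0,0,0.001,-0.089,-0.005,0,0.001,-0.089,-0.02,0,0.001,-0.089,-0.035,0,0.001,-0.089,-0.045,0])

```text
t: 12.65
ee_pos: [0.6171, -0.1463, 0.0984]
ee_rot: [-0.125, 0.697, -0.696, 0.124]
wrist_force: [-1.1, -0.1, -3.0]
opening: 0.0602
```

```bash
python3 - <<'E'
from h import *
snap('s6')
p=np.load('p_s6.npy',allow_pickle=True).item();im=cv2.imread('pics/s6_w.png')
s=state();e=s['ee_pos'];z0=e[2]-.0305
for dd,z in((.072,.007),(.06,.076),(.044,.076)):
    cv2.polylines(im,[(proj(p,ring(dd,z+z0)+[e[0],e[1],0])*16).astype(np.int32)],True,(0,0,255),1,shift=4)
cv2.imwrite('pics/s6o.png',im)
E
```

```text
12.65 [ 0.6171 -0.1463  0.0984] [-1.06 -0.1  -2.98] 0.0602
```

View pics/s6o.png

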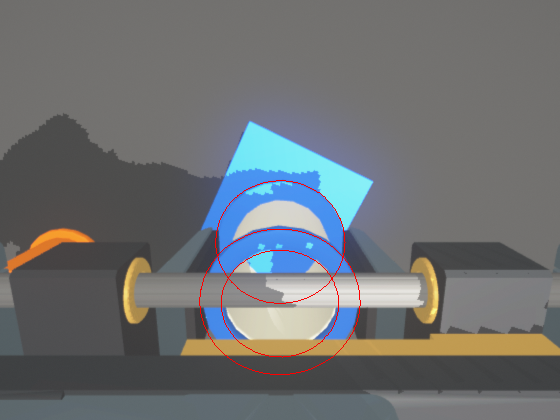

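>>> servo_tool(moves=[0,0,-0.015,0,0,0,-0.03,0,0,0,-0.042,0,0,0,-0.05,0,0,0,-0.054,0,0,0,-0.057,0,0,0,-0.059,0,0,0,-0.059,0])

```text
t: 13.47
ee_pos: [0.6182, -0.1474, 0.0416]
ee_rot: [0.124, -0.696, 0.696, -0.125]
wrist_force: [-0.1, -0.1, -2.7]
opening: 0.0604
```

>>> servo_tool(moves=[0,0,-0.001,0,0,0,-0.002,0,0,0,-0.003,0,0,0,-0.004,0,0,0,-0.005,0,0,0,-0.005,0,0,0,-0.005,0,0,0,-0.005,0])

```text
t: 14.13
ee_pos: [0.6181, -0.1473, 0.0364]
ee_rot: [-0.124, 0.696, -0.696, 0.124]
wrist_force: [-0.4, 1.3, -2.5]
opening: 0.0599
```

>>> servo_tool(moves=[0,0,-0.0005,0,0,0,-0.001,0,0,0,-0.0015,0,0,0,-0.002,0,0,0,-0.002,0,0,0,-0.002,0,0,0,-0.002,0,0,0,-0.002,0])

```text
t: 14.8
ee_pos: [0.6181, -0.1473, 0.0349]
ee_rot: [0.124, -0.696, 0.696, -0.125]
wrist_force: [-3.4, -0.5, 6.9]
opening: 0.0601
```

>>> servo_tool(moves=[0,0,0,0,0,0,0,0,0,0,0,0,0,0,0,0,0,0,0,0,0,0,0,0,0,0,0,0,0,0,0,0], claw=0.0912)

```text
t: 15.47
ee_pos: [0.618, -0.1473, 0.0344]
ee_rot: [-0.124, 0.696, -0.696, 0.124]
wrist_force: [0.4, 0.3, -0.6]
opening: 0.0913
```

>>> servo_tool(moves=[0,0,0.005,0,0,0,0.02,0,0,0,0.045,0,0,0,0.075,0,-0.005,0.01,0.105,0,-0.015,0.03,0.13,0,-0.03,0.06,0.145,0,-0.05,0.1,0.15,0])

```text
t: 16.13
ee_pos: [0.5709, -0.0508, 0.1871]
ee_rot: [0.122, -0.695, 0.697, -0.125]
wrist_force: [1.3, -0.0, 0.6]
opening: 0.0913
```

>>> servo_tool(moves=[-0.015,0.035,0.01,0,-0.03,0.07,0.02,0,-0.045,0.1,0.03,0,-0.06,0.13,0.04,0,-0.07,0.15,0.045,0,-0.075,0.165,0.05,0,-0.08,0.175,0.05,0,-0.08,0.175,0.05,0])

```text
t: 16.8
ee_pos: [0.4888, 0.1262, 0.2344]
ee_rot: [-0.125, 0.696, -0.696, 0.125]
wrist_force: [1.0, -0.3, -0.1]
opening: 0.0911
```

```bash
python3 -c "
from h import *
snap('s7')"
```

```text
16.8 [0.4888 0.1262 0.2344] [ 1.01 -0.31 -0.07] 0.0911
```

View pics/s7.png

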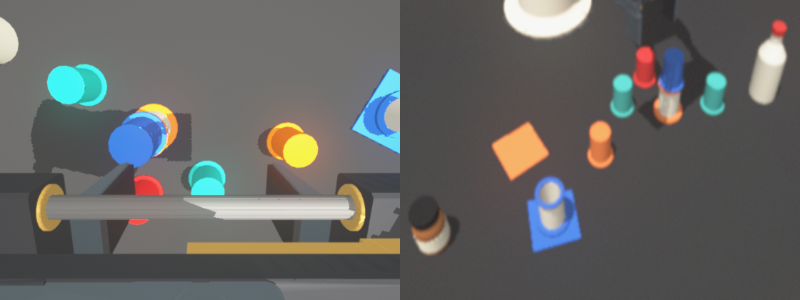

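View pics/s7_w.png

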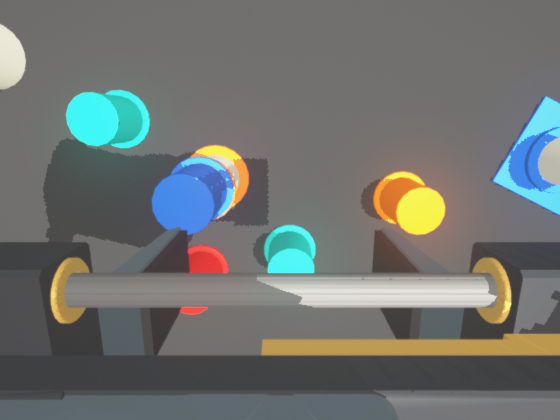

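The blue receiver stands upright on the blue tile. In the wrist view the blue cover's top is at about (183,204). It is the only blue cup, and it stands on the orange-footed receiver.

```bash
python3 - <<'E'
from h import *
p=np.load('p_s7.npy',allow_pickle=True).item();im=cv2.imread('pics/s7_w.png')
xy=onplane(p,(183.5,204),.142);print(xy)
for dd,z in((.072,.007),(.06,.082),(.047,.142)):
    cv2.polylines(im,[(proj(p,ring(dd,z)+[*xy,0])*16).astype(np.int32)],True,(0,0,255),1,shift=4)
cv2.imwrite('pics/s7o.png',cv2.resize(im[110:290,120:300],None,fx=3.3,fy=3.3))
E
```

```text
[0.47098103 0.19522587]
```

View pics/s7o.png

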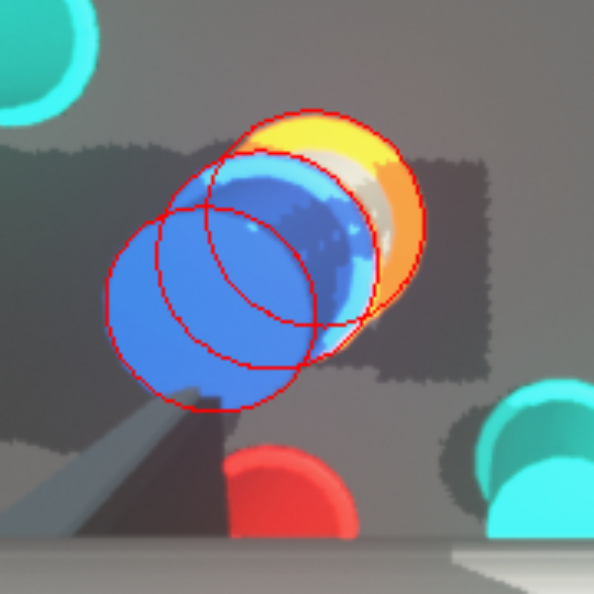

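>>> servo_tool(moves=[-0.004,0.015,0,0,-0.01,0.038,0,0,-0.015,0.058,0,0,-0.018,0.069,-0.005,0,-0.018,0.069,-0.02,0,-0.018,0.069,-0.045,0,-0.018,0.069,-0.07,0,-0.018,0.069,-0.095,0])

```text
t: 17.62
ee_pos: [0.4718, 0.1929, 0.1376]
ee_rot: [0.124, -0.696, 0.696, -0.124]
wrist_force: [0.6, -0.1, -0.0]
opening: 0.0914
```

>>> servo_tool(moves=[0,0,-0.015,0,0,0,-0.027,0,0,0,-0.035,0,0,0,-0.041,0,0,0,-0.041,0,0,0,-0.041,0,0,0,-0.041,0,0,0,-0.041,0])

```text
t: 18.28
ee_pos: [0.472, 0.1938, 0.0987]
ee_rot: [-0.124, 0.696, -0.696, 0.125]
wrist_force: [-1.1, -0.9, -0.2]
opening: 0.0913
```

```bash
python3 -c "
from h import *
snap('s8')"
```

```text
18.2833 [0.472  0.1938 0.0987] [-1.06 -0.93 -0.21] 0.0913
```

View pics/s8.png

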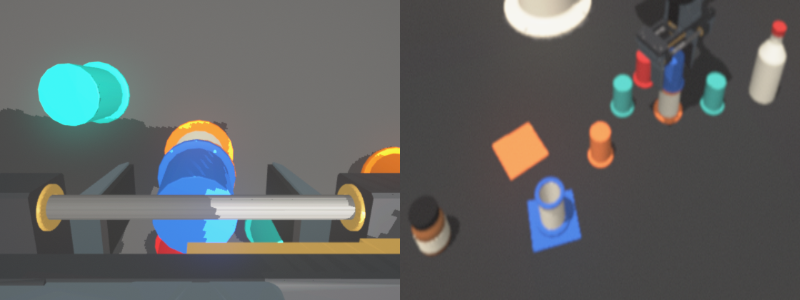

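The gripper straddles the blue cover and is well centred, so I'm closing and lifting.

>>> servo_tool(moves=[0,0,0,0,0,0,0,0,0,0,0,0,0,0,0,0,0,0,0,0,0,0,0,0,0,0,0,0,0,0,0,0], claw=0.03, force=15)

```text
t: 19.1
ee_pos: [0.4715, 0.1938, 0.098]
ee_rot: [-0.124, 0.696, -0.696, 0.124]
wrist_force: [0.3, 1.3, 0.2]
opening: 0.0466
```

>>> servo_tool(moves=[0,0,0,0,0,0,0.005,0,0,0,0.015,0,0,0,0.03,0,0,0,0.05,0,0,0,0.07,0,0,0,0.09,0,0,0,0.1,0])

```text
t: 19.77
ee_pos: [0.4723, 0.194, 0.2012]
ee_rot: [-0.123, 0.696, -0.696, 0.126]
wrist_force: [0.1, -0.5, -1.1]
opening: 0.0471
```

>>> servo_tool(moves=[0,0,0,0,0,0,0,0,0,0,0,0,0,0,0,0,0,0,0,0,0,0,0,0,0,0,0,0,0,0,0,0])

```text
t: 20.43
ee_pos: [0.4714, 0.1937, 0.1978]
ee_rot: [0.125, -0.696, 0.696, -0.124]
wrist_force: [0.0, 0.7, -1.5]
opening: 0.0471
```

```bash
python3 - <<'E'
from h import *
snap('s9')
e=state()['ee_pos']
p=np.load('p_s9.npy',allow_pickle=True).item();im=cv2.imread('pics/s9_w.png')
z0=e[2]-.098+.076
for dd,z in((.06,0),(.06,.006),(.047,.066)):
    cv2.polylines(im,[(proj(p,ring(dd,z+z0)+[e[0],e[1],0])*16).astype(np.int32)],True,(0,0,255),1,shift=4)
for dd,z in((.072,.007),(.06,.076)):
    cv2.polylines(im,[(proj(p,ring(dd,z)+[.471,.195,0])*16).astype(np.int32)],True,(0,255,0),1,shift=4)
cv2.imwrite('pics/s9o.png',cv2.resize(im[130:350,170:400],None,fx=2.7,fy=2.7))
p=camera_params('side');im=cv2.imread('pics/s9_side.png')
for z,d in((.011,.072),(.080,.06)):
    cv2.polylines(im,[(proj(p,ring(d,z)+[.618,-.1473,0])*16).astype(np.int32)],True,(0,0,255),1,shift=4)
cv2.imwrite('pics/s9s.png',cv2.resize(im[150:260,220:360],None,fx=5,fy=5))
E
```

```text
20.4333 [0.4714 0.1937 0.1978] [ 0.02  0.71 -1.53] 0.0471
```

View pics/s9o.png

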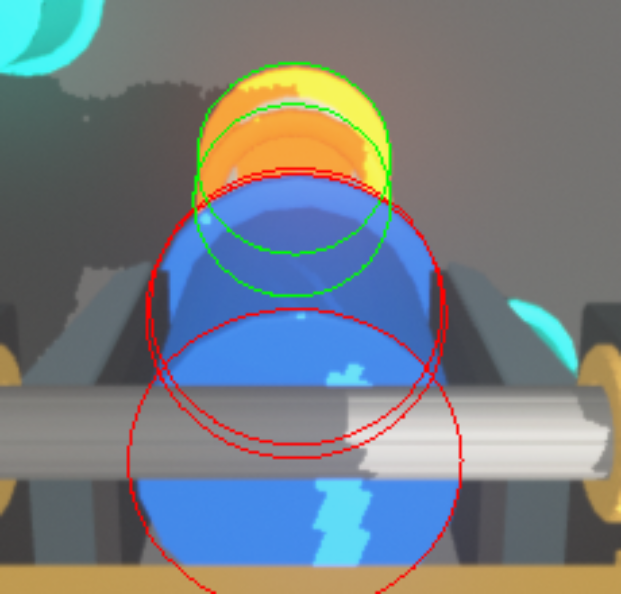

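View pics/s9s.png

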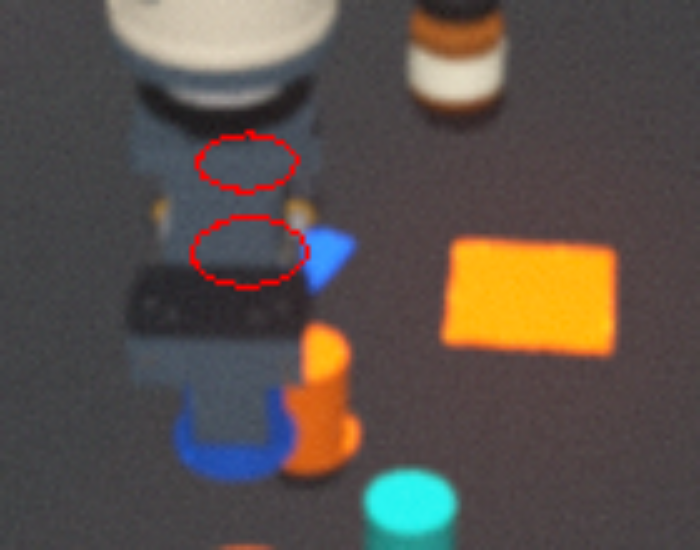

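```bash
python3 - <<'E'
from h import *
p=camera_params('scene');im=cv2.imread('pics/s9_scene.png')
for z,d in((.011,.072),(.004,.072),(.080,.06),(.080,.044)):
    cv2.polylines(im,[(proj(p,ring(d,z)+[.618,-.1473,0])*16).astype(np.int32)],True,(0,0,255),1,shift=4)
a=cv2.resize(im[235:305,200:275],None,fx=7,fy=7)
p=np.load('p_s7.npy',allow_pickle=True).item();im=cv2.imread('pics/s7_w.png')
for z,d in((.011,.072),(.080,.06),(.080,.044)):
    cv2.polylines(im,[(proj(p,ring(d,z)+[.618,-.1473,0])*16).astype(np.int32)],True,(0,0,255),1,shift=4)
b=cv2.resize(im[90:230,480:560],(280,490))
cv2.imwrite('pics/s9p.png',np.hstack([a,b]))
E
```

```text
(no output)
```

View pics/s9p.png

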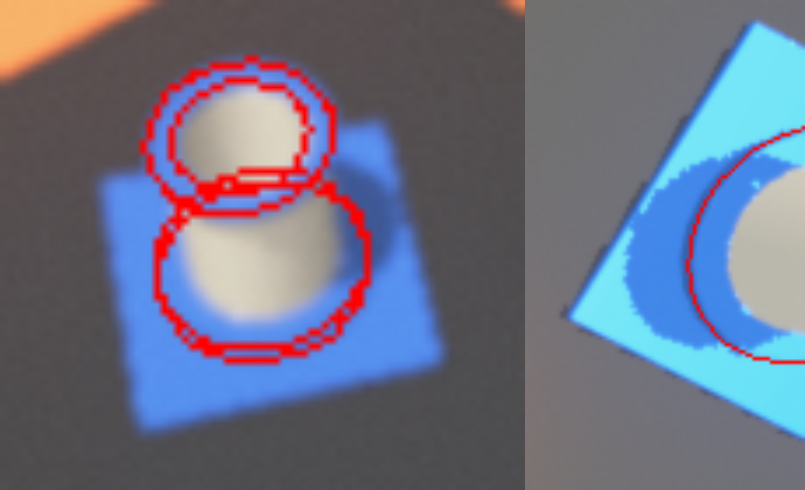

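>>> servo_tool(moves=[0.004,-0.009,0,0,0.013,-0.028,0,0,0.026,-0.058,0,0,0.04,-0.09,0,0,0.055,-0.125,0,0,0.07,-0.16,0,0,0.085,-0.195,0,0,0.1,-0.23,0,0])

```text
t: 21.25
ee_pos: [0.572, -0.0388, 0.1981]
ee_rot: [0.124, -0.696, 0.696, -0.124]
wrist_force: [0.2, 0.2, -1.1]
opening: 0.0469
```

>>> servo_tool(moves=[0.015,-0.034,0,0,0.028,-0.065,0,0,0.038,-0.089,0,0,0.044,-0.103,0,0,0.0475,-0.111,-0.01,0,0.0475,-0.111,-0.03,0,0.0475,-0.111,-0.05,0,0.0475,-0.111,-0.06,0])

```text
t: 21.92
ee_pos: [0.6175, -0.1463, 0.1352]
ee_rot: [-0.126, 0.697, -0.695, 0.124]
wrist_force: [-0.2, -0.6, -0.7]
opening: 0.0467
```

>>> servo_tool(moves=[0,0,-0.01,0,0,0,-0.02,0,0,0,-0.024,0,0,0,-0.024,0,0,0,-0.024,0,0,0,-0.024,0,0,0,-0.024,0,0,0,-0.024,0])

```text
t: 22.58
ee_pos: [0.6193, -0.1473, 0.1146]
ee_rot: [0.124, -0.696, 0.696, -0.125]
wrist_force: [-1.0, -0.6, -0.4]
opening: 0.0468
```

```bash
cat >> h.py <<'E'
def chk(tag,rec,dz,zt):
    """overlay: held cover at TCP (red), receiver on tile at rec (green)"""
    snap(tag);e=state()['ee_pos']
    p=np.load(f'p_{tag}.npy',allow_pickle=True).item();im=cv2.imread(f'pics/{tag}_w.png')
    z0=e[2]-dz
    for dd,z in((.06,0),(.06,.006)):
        cv2.polylines(im,[(proj(p,ring(dd,z+z0)+[e[0],e[1],0])*16).astype(np.int32)],True,(0,0,255),1,shift=4)
    for dd,z in((.072,zt+.007),(.06,zt+.076)):
        cv2.polylines(im,[(proj(p,ring(dd,z)+[*rec,0])*16).astype(np.int32)],True,(0,255,0),1,shift=4)
    cv2.imwrite(f'pics/{tag}o.png',cv2.resize(im[130:350,150:400],None,fx=2.7,fy=2.7))
E
python3 -c "
from h import *
chk('s10',(.618,-.1473),.022,.004)"
```

```text
22.5833 [ 0.6193 -0.1473  0.1146] [-0.98 -0.55 -0.43] 0.0468
```

View pics/s10o.png

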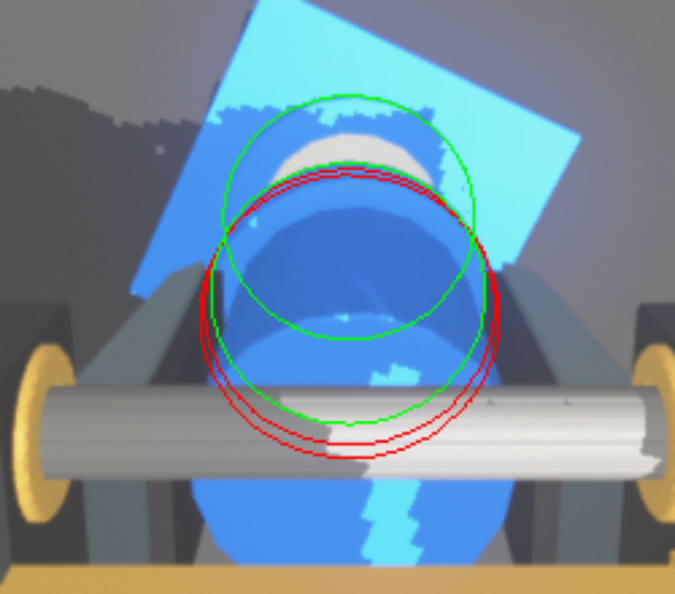

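>>> servo_tool(moves=[0,0,-0.003,0,0,0,-0.006,0,0,0,-0.008,0,0,0,-0.01,0,0,0,-0.0115,0,0,0,-0.0125,0,0,0,-0.013,0,0,0,-0.013,0])

```text
t: 23.4
ee_pos: [0.6191, -0.1472, 0.102]
ee_rot: [0.124, -0.696, 0.696, -0.125]
wrist_force: [-4.9, 1.9, 15.3]
opening: 0.0471
```

>>> servo_tool(moves=[0,0,0.0005,0,0,0,0.0007,0,0,0,0.0007,0,0,0,0.0007,0,0,0,0.0007,0,0,0,0.0007,0,0,0,0.0007,0,0,0,0.0007,0])

```text
t: 24.07
ee_pos: [0.6191, -0.1473, 0.102]
ee_rot: [0.124, -0.696, 0.696, -0.125]
wrist_force: [-2.3, 1.4, 6.5]
opening: 0.0469
```

>>> servo_tool(moves=[0,0,0,0,0,0,0,0,0,0,0,0,0,0,0,0,0,0,0,0,0,0,0,0,0,0,0,0,0,0,0,0], claw=0.0912)

```text
t: 24.73
ee_pos: [0.619, -0.1472, 0.1017]
ee_rot: [-0.124, 0.696, -0.696, 0.124]
wrist_force: [0.3, 0.5, 0.0]
opening: 0.0911
```

>>> servo_tool(moves=[0,0,0.005,0,0,0,0.02,0,0,0,0.045,0,0,0,0.075,0,-0.005,0.01,0.095,0,-0.015,0.025,0.105,0,-0.025,0.05,0.11,0,-0.04,0.08,0.11,0])

```text
t: 25.4
ee_pos: [0.5799, -0.0676, 0.2136]
ee_rot: [0.123, -0.696, 0.697, -0.125]
wrist_force: [-0.2, -0.5, -0.4]
opening: 0.0911
```

>>> servo_tool(moves=[-0.01,0.03,0,0,-0.02,0.06,0,0,-0.03,0.075,0,0,-0.03,0.08,0,0,-0.03,0.08,0,0,-0.03,0.08,0,0,-0.03,0.08,0,0,-0.03,0.08,0,0])

```text
t: 26.07
ee_pos: [0.5496, 0.0118, 0.2117]
ee_rot: [0.124, -0.696, 0.696, -0.124]
wrist_force: [-0.4, 0.5, 0.3]
opening: 0.0912
```

```bash
cat >> h.py <<'E'
def ov(tag,xy,zt=.004):
    out=[]
    for n in('w','scene','side'):
        p=np.load(f'p_{tag}.npy',allow_pickle=True).item() if n=='w' else camera_params(n)
        im=cv2.imread(f'pics/{tag}_{n}.png')
        for dd,z in((.072,zt+.007),(.06,zt+.076),(.047,zt+.142)):
            cv2.polylines(im,[(proj(p,ring(dd,z)+[*xy,0])*16).astype(np.int32)],True,(0,0,0),1,shift=4)
        u=proj(p,[*xy,.07])[0].astype(int);h=80 if n=='w' else 42
        u=np.clip(u,h,[560-h,420-h])
        out.append(cv2.resize(im[u[1]-h:u[1]+h,u[0]-h:u[0]+h],(266,266),interpolation=cv2.INTER_CUBIC))
    cv2.imwrite(f'pics/{tag}ov.png',np.hstack(out))
E
python3 -c "
from h import *
snap('s11');ov('s11',(.618,-.147))"
```

```text
26.0667 [0.5496 0.0118 0.2117] [-0.36  0.46  0.27] 0.0912
```

View pics/s11.png

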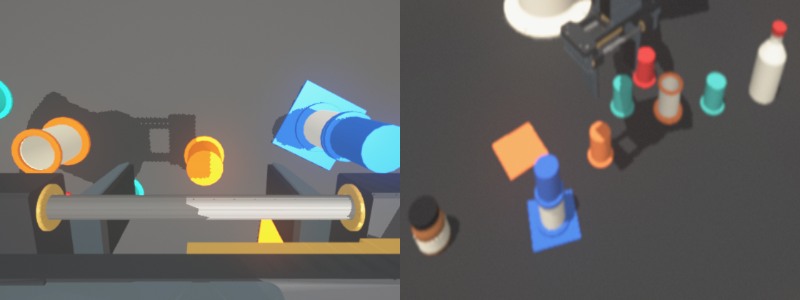

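View pics/s11ov.png

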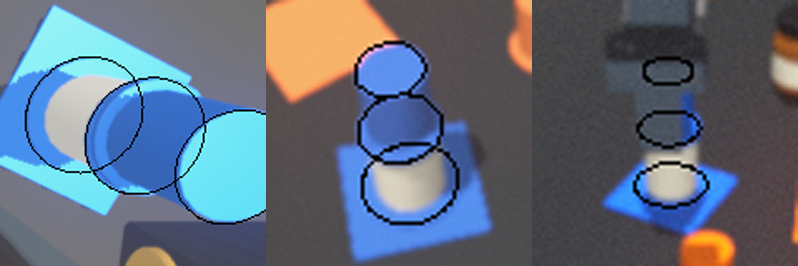

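>>> servo_tool(moves=[-0.006,0.015,0,0,-0.018,0.042,0,0,-0.032,0.074,-0.005,0,-0.046,0.106,-0.01,0,-0.06,0.138,-0.02,0,-0.072,0.166,-0.03,0,-0.079,0.183,-0.045,0,-0.079,0.183,-0.065,0])

```text
t: 26.88
ee_pos: [0.4693, 0.1986, 0.147]
ee_rot: [-0.125, 0.696, -0.696, 0.126]
wrist_force: [0.6, -1.0, 0.1]
opening: 0.091
```

>>> servo_tool(moves=[0,0,-0.02,0,0,0,-0.045,0,0,0,-0.07,0,0,0,-0.09,0,0,0,-0.105,0,0,0,-0.112,0,0,0,-0.115,0,0,0,-0.115,0])

```text
t: 27.55
ee_pos: [0.4702, 0.1956, 0.0316]
ee_rot: [0.124, -0.696, 0.696, -0.124]
wrist_force: [-1.3, -0.1, 0.6]
opening: 0.0912
```

```bash
python3 -c "
from h import *
snap('s12')"
```

```text
27.55 [0.4702 0.1956 0.0316] [-1.29 -0.09  0.56] 0.0912
```

View pics/s12.png

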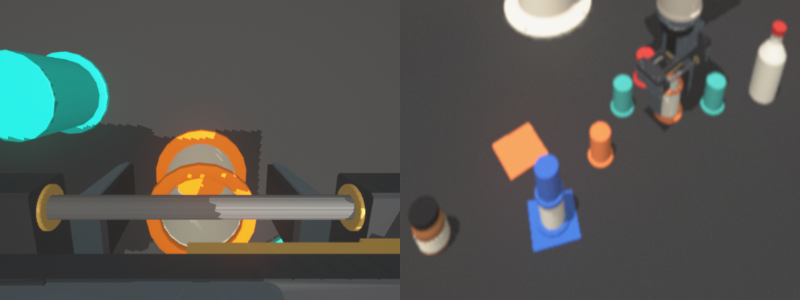

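>>> servo_tool(moves=[0,0,0,0,0,0,0,0,0,0,0,0,0,0,0,0,0,0,0,0,0,0,0,0,0,0,0,0,0,0,0,0], claw=0.03, force=35)

```text
t: 28.37
ee_pos: [0.4701, 0.1957, 0.0319]
ee_rot: [0.124, -0.696, 0.696, -0.125]
wrist_force: [-1.1, -0.7, 5.3]
opening: 0.06
```

>>> servo_tool(moves=[0,0,0,0,0,0,0.005,0,0,0,0.015,0,0,0,0.03,0,0,0,0.05,0,0,0,0.075,0,0,0,0.095,0,0,0,0.11,0])

```text
t: 29.03
ee_pos: [0.4702, 0.1959, 0.1442]
ee_rot: [-0.124, 0.696, -0.696, 0.125]
wrist_force: [0.8, 0.2, -3.0]
opening: 0.06
```

>>> servo_tool(moves=[0,0,0,0,0,0,0,0,0,0,0,0,0,0,0,0,0,0,0,0,0,0,0,0,0,0,0,0,0,0,0,0])

```text
t: 29.7
ee_pos: [0.4699, 0.1957, 0.1414]
ee_rot: [0.125, -0.696, 0.696, -0.124]
wrist_force: [0.1, 0.6, -3.5]
opening: 0.0601
```

```bash
python3 - <<'E'
from h import *
snap('s13')
e=state()['ee_pos'];p=np.load('p_s13.npy',allow_pickle=True).item();im=cv2.imread('pics/s13_w.png')
z0=e[2]-.0315
for dd,z in((.072,.007),(.06,.076),(.044,.076)):
    cv2.polylines(im,[(proj(p,ring(dd,z+z0)+[e[0],e[1],0])*16).astype(np.int32)],True,(0,0,255),1,shift=4)
cv2.imwrite('pics/s13o.png',im)
# orange tile from wrist s7? check scene refit
p=np.load('p_s4.npy',allow_pickle=True).item();print(proj(p,[.4407,-.181,.004]))
E
```

```text
29.7 [0.4699 0.1957 0.1414] [ 0.12  0.56 -3.52] 0.0601
[[411.91159037 321.89240534]]
```

View pics/s13o.png

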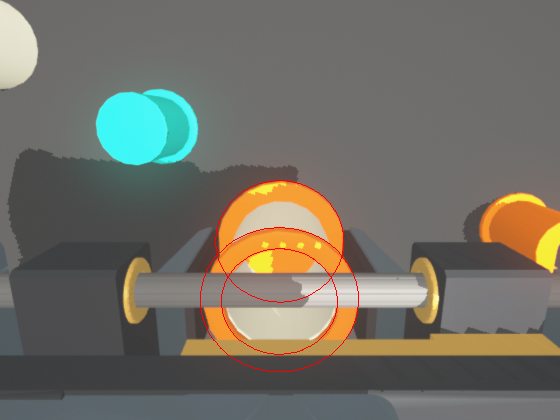

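>>> servo_tool(moves=[-0.001,-0.008,0.005,0,-0.002,-0.025,0.01,0,-0.004,-0.05,0.01,0,-0.006,-0.08,0.01,0,-0.008,-0.11,0.01,0,-0.011,-0.14,0.01,0,-0.013,-0.17,0.01,0,-0.015,-0.2,0.01,0])

```text
t: 30.52
ee_pos: [0.4545, -0.006, 0.1522]
ee_rot: [0.124, -0.696, 0.696, -0.125]
wrist_force: [1.5, -0.7, -3.7]
opening: 0.0601
```

>>> servo_tool(moves=[-0.002,-0.03,0,0,-0.004,-0.06,0,0,-0.006,-0.09,0,0,-0.009,-0.12,0,0,-0.011,-0.145,0,0,-0.013,-0.165,0,0,-0.014,-0.175,-0.005,0,-0.014,-0.178,-0.02,0])

```text
t: 31.18
ee_pos: [0.4417, -0.1847, 0.133]
ee_rot: [0.123, -0.695, 0.697, -0.125]
wrist_force: [1.2, -0.8, -3.2]
opening: 0.0601
```

>>> servo_tool(moves=[0,0,-0.015,0,0,0,-0.03,0,0,0,-0.035,0,0,0,-0.035,0,0,0,-0.035,0,0,0,-0.035,0,0,0,-0.035,0,0,0,-0.035,0])

```text
t: 31.85
ee_pos: [0.4414, -0.1824, 0.0974]
ee_rot: [0.124, -0.696, 0.696, -0.125]
wrist_force: [0.1, -0.2, -3.4]
opening: 0.0607
```

```bash
python3 - <<'E'
from h import *
snap('s14')
e=state()['ee_pos'];p=np.load('p_s14.npy',allow_pickle=True).item();im=cv2.imread('pics/s14_w.png')
def sq(c,a):
    a=np.deg2rad(a);R=np.array([[np.cos(a),-np.sin(a)],[np.sin(a),np.cos(a)]])
    return np.c_[np.array([[-1,-1],[1,-1],[1,1],[-1,1]])*.05@R.T+c,np.full(4,.004)]
cv2.polylines(im,[(proj(p,sq([.4412,-.182],16.5))*16).astype(np.int32)],True,(0,0,255),1,shift=4)
cv2.imwrite('pics/s14o.png',im)
E
```

```text
31.85 [ 0.4414 -0.1824  0.0974] [ 0.1  -0.24 -3.39] 0.0607
```

View pics/s14o.png

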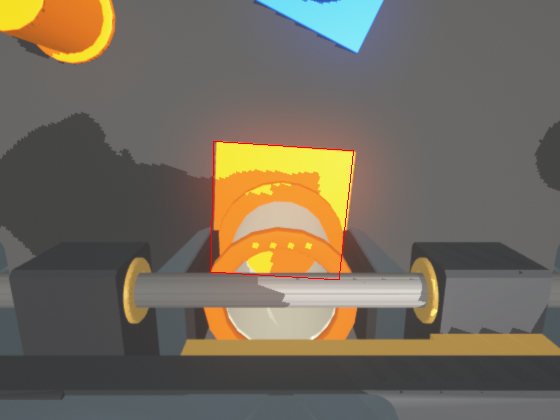

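>>> servo_tool(moves=[0,0,-0.015,0,0,0,-0.03,0,0,0,-0.042,0,0,0,-0.05,0,0,0,-0.055,0,0,0,-0.058,0,0,0,-0.059,0,0,0,-0.059,0])

```text
t: 32.67
ee_pos: [0.4412, -0.1823, 0.0379]
ee_rot: [0.124, -0.696, 0.696, -0.125]
wrist_force: [-0.3, -0.8, -3.0]
opening: 0.06
```

>>> servo_tool(moves=[0,0,-0.0005,0,0,0,-0.001,0,0,0,-0.0015,0,0,0,-0.002,0,0,0,-0.002,0,0,0,-0.002,0,0,0,-0.002,0,0,0,-0.002,0])

```text
t: 33.33
ee_pos: [0.4411, -0.1823, 0.0359]
ee_rot: [0.124, -0.696, 0.696, -0.125]
wrist_force: [0.3, -0.1, 2.5]
opening: 0.0602
```

Contact made. I'm releasing the orange receiver, rising, and going to the orange cover at (0.519, -0.005).

>>> servo_tool(moves=[0,0,0,0,0,0,0,0,0,0,0,0,0,0,0,0,0,0,0,0,0,0,0,0,0,0,0,0,0,0,0,0], claw=0.0912)

```text
t: 34.0
ee_pos: [0.441, -0.1823, 0.0357]
ee_rot: [-0.124, 0.696, -0.696, 0.124]
wrist_force: [0.7, 0.3, 0.4]
opening: 0.0909
```

>>> servo_tool(moves=[0,0,0.005,0,0,0,0.02,0,0,0,0.045,0,0,0,0.075,0,0.003,0.01,0.105,0,0.01,0.03,0.13,0,0.02,0.055,0.145,0,0.032,0.085,0.15,0])

```text
t: 34.67
ee_pos: [0.4741, -0.0973, 0.1889]
ee_rot: [0.123, -0.695, 0.697, -0.125]
wrist_force: [0.6, -1.3, -0.1]
opening: 0.0909
```

>>> servo_tool(moves=[0.008,0.02,0,0,0.012,0.03,0,0,0.013,0.035,0,0,0.013,0.035,0,0,0.013,0.035,0,0,0.013,0.035,0,0,0.013,0.035,0,0,0.013,0.035,0,0])

```text
t: 35.33
ee_pos: [0.4858, -0.063, 0.1856]
ee_rot: [-0.124, 0.696, -0.696, 0.124]
wrist_force: [0.1, 0.4, -0.6]
opening: 0.0911
```

```bash
python3 - <<'E'
from h import *
snap('s15');ov('s15',(.4411,-.1823))
p=np.load('p_s15.npy',allow_pickle=True).item();im=cv2.imread('pics/s15_w.png')
for dd,z in((.06,.006),(.047,.066)):
    cv2.polylines(im,[(proj(p,ring(dd,z)+[.519,-.005,0])*16).astype(np.int32)],True,(0,0,0),1,shift=4)
cv2.imwrite('pics/s15o.png',im)
E
```

```text
35.3333 [ 0.4858 -0.063   0.1856] [ 0.06  0.38 -0.62] 0.0911
```

View pics/s15o.png

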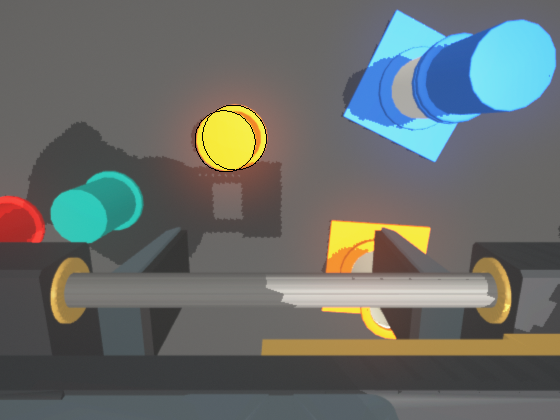

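View pics/s15ov.png

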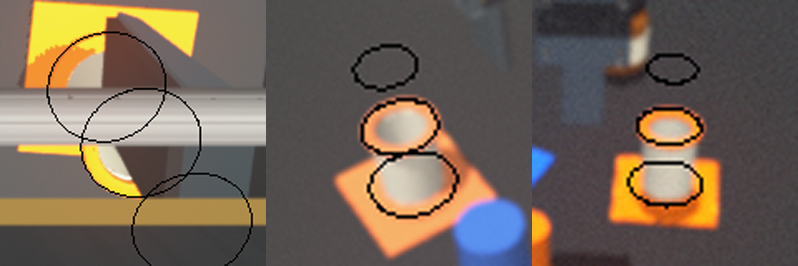

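>>> servo_tool(moves=[0.008,0.014,0,0,0.02,0.035,0,0,0.029,0.051,-0.005,0,0.033,0.058,-0.02,0,0.033,0.058,-0.045,0,0.033,0.058,-0.07,0,0.033,0.058,-0.095,0,0.033,0.058,-0.115,0])

```text
t: 36.15
ee_pos: [0.5186, -0.0042, 0.0692]
ee_rot: [-0.125, 0.696, -0.696, 0.124]
wrist_force: [0.1, 0.3, 0.2]
opening: 0.0915
```

>>> servo_tool(moves=[0,0,-0.015,0,0,0,-0.03,0,0,0,-0.04,0,0,0,-0.046,0,0,0,-0.048,0,0,0,-0.048,0,0,0,-0.048,0,0,0,-0.048,0])

```text
t: 36.82
ee_pos: [0.5195, -0.0043, 0.0235]
ee_rot: [0.124, -0.696, 0.696, -0.125]
wrist_force: [-0.1, 0.9, -0.2]
opening: 0.0914
```

>>> servo_tool(moves=[0,0,0,0,0,0,0,0,0,0,0,0,0,0,0,0,0,0,0,0,0,0,0,0,0,0,0,0,0,0,0,0], claw=0.03, force=15)

```text
t: 37.48
ee_pos: [0.519, -0.0042, 0.0227]
ee_rot: [-0.124, 0.696, -0.696, 0.124]
wrist_force: [-0.1, 0.2, 0.9]
opening: 0.047
```

>>> servo_tool(moves=[0,0,0,0,0,0,0.005,0,0,0,0.02,0,0,0,0.045,0,0,0,0.075,0,0,0,0.105,0,0,0,0.13,0,0,0,0.14,0])

```text
t: 38.15
ee_pos: [0.5203, -0.0044, 0.1663]
ee_rot: [0.123, -0.696, 0.697, -0.126]
wrist_force: [1.1, 0.6, -0.4]
opening: 0.0468
```

>>> servo_tool(moves=[0,0,0,0,0,0,0,0,0,0,0,0,0,0,0,0,0,0,0,0,0,0,0,0,0,0,0,0,0,0,0,0])

```text
t: 38.82
ee_pos: [0.5189, -0.0042, 0.1624]
ee_rot: [-0.125, 0.696, -0.696, 0.124]
wrist_force: [0.0, 0.1, 0.3]
opening: 0.0469
```

```bash
python3 -c "
from h import *
chk('s16',(.4411,-.1823),.0225,.004)"
```

```text
38.8167 [ 0.5189 -0.0042  0.1624] [0.03 0.07 0.32] 0.0469
```

View pics/s16o.png

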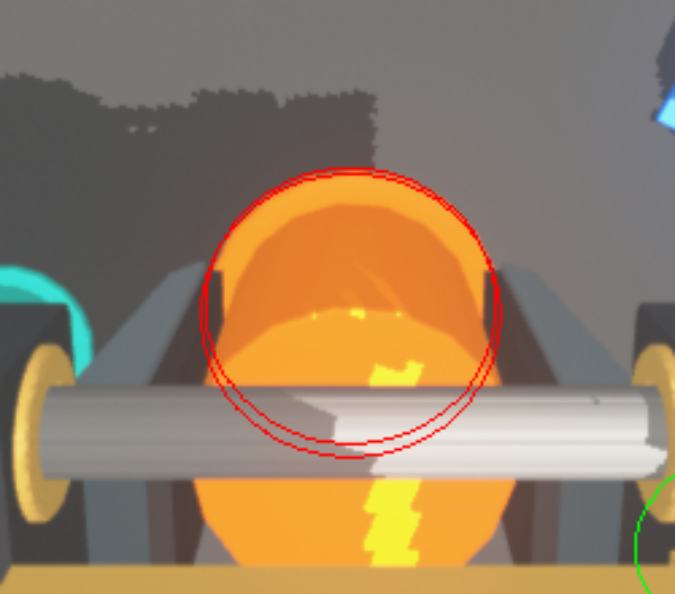

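>>> servo_tool(moves=[-0.005,-0.012,0,0,-0.015,-0.035,0,0,-0.028,-0.064,0,0,-0.041,-0.095,0,0,-0.054,-0.125,0,0,-0.066,-0.152,0,0,-0.074,-0.17,0,0,-0.0775,-0.178,0,0])

```text
t: 39.63
ee_pos: [0.4401, -0.1848, 0.1628]
ee_rot: [0.124, -0.696, 0.696, -0.124]
wrist_force: [-1.2, -0.3, -0.5]
opening: 0.0469
```

>>> servo_tool(moves=[0,0,-0.005,0,0,0,-0.015,0,0,0,-0.03,0,0,0,-0.042,0,0,0,-0.048,0,0,0,-0.048,0,0,0,-0.048,0,0,0,-0.048,0])

```text
t: 40.3
ee_pos: [0.4419, -0.1821, 0.1152]
ee_rot: [0.124, -0.696, 0.696, -0.125]
wrist_force: [0.5, -0.3, -1.5]
opening: 0.0468
```

```bash
python3 -c "
from h import *
chk('s17',(.4411,-.1823),.0225,.004)"
```

```text
40.3 [ 0.4419 -0.1821  0.1152] [ 0.46 -0.32 -1.47] 0.0468
```

View pics/s17o.png

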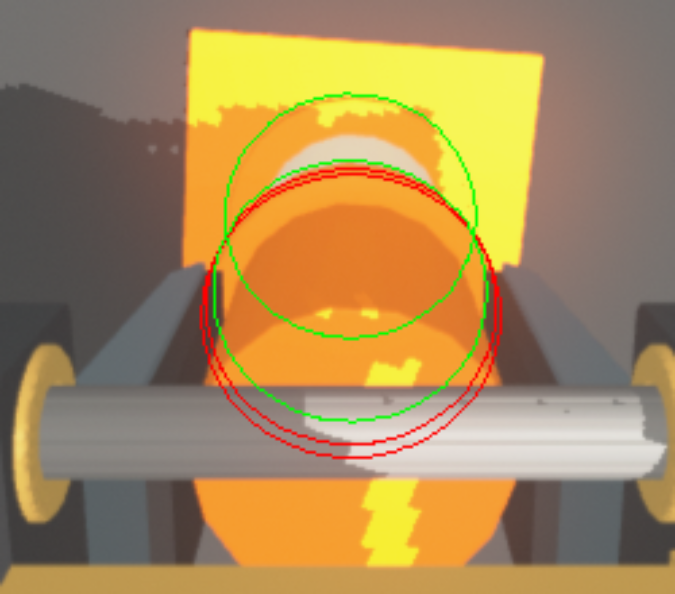

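>>> servo_tool(moves=[0,0,-0.003,0,0,0,-0.006,0,0,0,-0.008,0,0,0,-0.0095,0,0,0,-0.011,0,0,0,-0.012,0,0,0,-0.012,0,0,0,-0.012,0])

```text
t: 41.12
ee_pos: [0.4415, -0.1823, 0.1027]
ee_rot: [0.124, -0.696, 0.696, -0.124]
wrist_force: [-0.0, 0.8, -0.6]
opening: 0.0471
```

>>> servo_tool(moves=[0,0,-0.0003,0,0,0,-0.0006,0,0,0,-0.0006,0,0,0,-0.0006,0,0,0,-0.0006,0,0,0,-0.0006,0,0,0,-0.0006,0,0,0,-0.0006,0])

```text
t: 41.78
ee_pos: [0.4416, -0.1823, 0.1026]
ee_rot: [0.124, -0.696, 0.696, -0.125]
wrist_force: [-3.1, 1.9, 12.6]
opening: 0.0466
```

Contact made. I'm releasing and withdrawing to clear bench.

>>> servo_tool(moves=[0,0,0.0005,0,0,0,0.0005,0,0,0,0.0005,0,0,0,0.0005,0,0,0,0.0005,0,0,0,0.0005,0,0,0,0.0005,0,0,0,0.0005,0], claw=0.0912)

```text
t: 42.45
ee_pos: [0.4415, -0.1823, 0.1026]
ee_rot: [-0.124, 0.696, -0.696, 0.124]
wrist_force: [-0.1, 0.5, 0.4]
opening: 0.0912
```

>>> servo_tool(moves=[0,0,0.005,0,0,0,0.02,0,0,0,0.045,0,0,0,0.075,0,0,0.005,0.1,0,0,0.02,0.115,0,0,0.045,0.12,0,0,0.075,0.12,0])

```text
t: 43.12
ee_pos: [0.4424, -0.1076, 0.2246]
ee_rot: [0.123, -0.695, 0.697, -0.125]
wrist_force: [0.5, -0.1, 0.2]
opening: 0.0915
```

>>> servo_tool(moves=[0,0.03,0,0,0,0.055,0,0,0,0.075,0,0,0,0.085,0,0,0,0.09,0,0,0,0.09,0,0,0,0.09,0,0,0,0.09,0,0])

```text
t: 43.78
ee_pos: [0.4416, -0.0181, 0.2227]
ee_rot: [0.124, -0.696, 0.696, -0.124]
wrist_force: [-0.1, -0.2, 0.5]
opening: 0.0914
```

```bash
python3 - <<'E'
from h import *
snap('s18');ov('s18',(.4412,-.1823));a=cv2.imread('pics/s18ov.png');ov('s18',(.618,-.147));b=cv2.imread('pics/s18ov.png')
cv2.imwrite('pics/s18ov.png',np.vstack([a,b]))
E
```

```text
43.7833 [ 0.4416 -0.0181  0.2227] [-0.11 -0.2   0.5 ] 0.0914
```

View pics/s18ov.png

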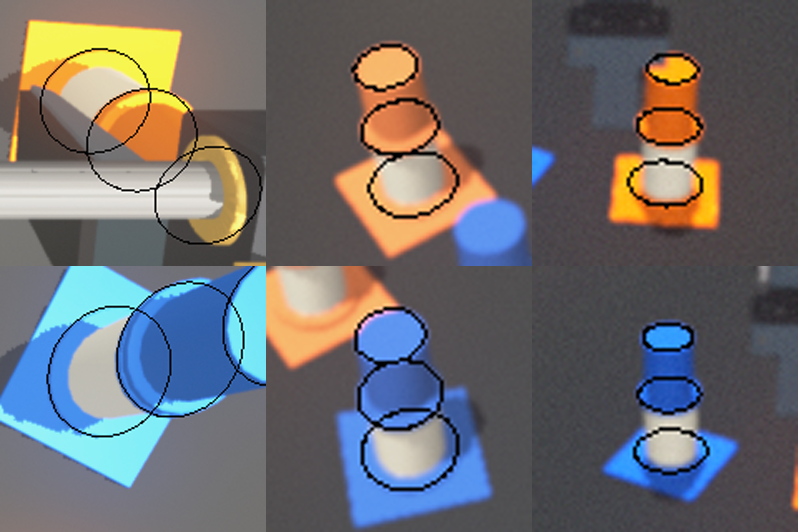

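View pics/s18.png

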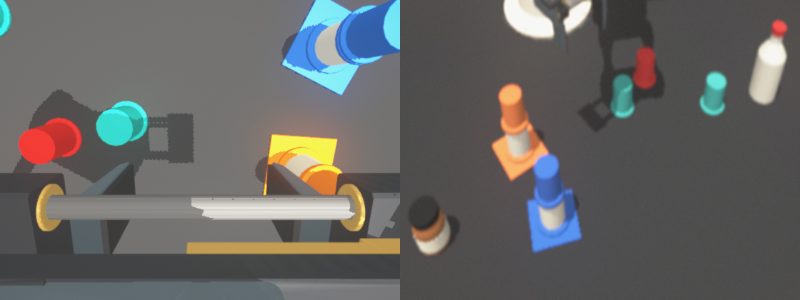

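Both stacks line up with the predicted outlines in all three cameras. The gripper is clear and nothing else has moved.

```bash
python3 -c "
from workcell import *
print(sign_off(), state()['t'])"
```

```text
the job is handed in; nothing more can be done
the job is handed in; nothing more can be done
```

The job is done and handed in at about 44 s of the 128 s allowed. Each receiver stands upright on the tile of its own colour and wears the dust cover of its own colour. The sign-off gives no verdict, so I have only my own checks to go on.

- **How it went:** I set the orange cover on the bench, moved the blue receiver to the blue tile and closed it with the blue cover. Then I moved the orange receiver to the orange tile and closed it with the orange cover.
- **Last checks:** In the scene and side pictures, both stacks match outlines drawn for tile-centred receivers with centred covers to about 1 pixel, roughly 3 mm. The last wrist view agrees where it shows the stacks. The gripper was open and clear, with no force beyond sensor noise. The bottle, jar and look-alike cups had not visibly moved.
- **Didn't go as expected:** The gripper closed on the receivers' 60 mm rims rather than their 52 mm bodies. They still lifted level and held, so I left that grip as it was. The blue cover met its rim with about 15 N and the orange with about 13 N; I eased off before releasing the blue and while releasing the orange.

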